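# Load the arbor of the stone grinder

### The arm

A 6-joint arm with a two-finger parallel gripper is mounted at the origin on the work surface. World frame = base frame: x ahead of the robot, y to its left, z up, the work surface at z = 0. Lengths are in mm, angles in degrees, forces in N, time in s.
With the tool pointing down it reaches from about 250 to 800 mm from the base axis. Payload 3.9 kg.
Tool frame: the origin (TCP) lies on the mounting face of the last link; the fingertips stand 173 mm ahead of it and the grasp point (between the pads) lies 155 mm ahead of it; z points along the fingers, y is the line along which they close (so a half turn about z gives the same grasp; the last joint's range is limited). The gripper opens to 85 mm and grips with 20 to 120 N. Pads are 22 mm wide; open, the fingers measure 114 mm over their backs; the gripper's body (76 mm by 85 mm) begins 54 mm behind the grasp point. The pads swing forward as they close: fully open they stand 13 mm farther back than shut.
Start: joints at [70.703, 14.897, -7.913, 67.191, 0, 90], TCP at [173.491, 495.496, 404.704] pointing down, gripper open.
Joint ranges: [-159.42, 159.42], [-47.68, 98.78], [-73.54, 78.23], [-108.79, 121.32], [-90, 84.71], [-180, 180]. Speed limits (degrees/s): [147.25, 147.25, 180, 180, 180, 180].

### API

Orientations are given as a 3x3 rotation matrix whose columns are the frame's x, y, z axes.
In Python, from station import r gives the robot as it stands.
- The arm moves only by the tool jog_arm, never from a script. Its argument "motion" is a list of rows, each a list of 2 entries, a list of its own where there are three numbers: the shift along the tool's x, y, z in mm, then the turn, a rotation vector about the tool's x, y, z in degrees. In form: [[[dx, dy, dz], [rx, ry, rz]], ...]. A call has exactly 8 rows; each row is the pose to reach, as a shift and turn from the pose commanded when the call began, along the tool's axes at that moment; what a row does not reach only later rows make up. A row lasts 1/8 s, in which the tool goes at most 62.5 mm and 10.7 degrees, less where a joint would pass 70% of its speed; a pose out of reach is approached as far as the arm can. A call with a gripper value outside its range is refused whole. "grip" is the gripper's target within -1 to 1 (fully open at 1, half-way at 0, shut at -1), set as the call begins (left out, the last holds). The fingers move at their own pace and stop on an object; "newtons" is the grip in N (left out, the last holds). Time passes only in rows, so rows that repeat a pose let the fingers close, or fill a call up. It gives the time, the measured TCP pose, the force, the opening and the grip force at its end, in the units of the state.
- r.get_state(): the state, without advancing time (a new reading comes with each control period).
- r.get_image(name): name is "scene" or "top"; returns (picture, depth): 480x640x3 uint8, red, green, blue; 480x640 float32, mm along the optical axis (not along the pixel's ray), 0 where there is no reading.
- r.camera_model(name): a dict with "fovy" (degrees; the focal length in pixels is half the picture's height over the tangent of half this angle, whatever the lens; pixels are square), "cx", "cy" (the principal point, pixels), "T" (4x4, takes a point from camera to world coordinates). Camera axes: x right, y down, z forward; pixel columns grow to the right and rows downward; lengths in mm; the calibration is good to about 2 mm. A picture is of the moment at which its call begins. camera_model takes no time and is no camera call.
- r.hand_in(): hands the job in; it is judged then, once.
The state is a dict: "time": time; "q": joint angles; "qd": joint speeds; "joint_efforts": joint torques, N m; "position": TCP position; "tcp_rot": TCP orientation; "contact_force": force on the tool from outside, world axes, zero at the start; "moment": the same for the moment, N m; "grip_width": finger opening in mm; "finger_force": force on a finger pad.
Only numpy, scipy, OpenCV 4.12 (cv2) and the standard library are available. Lean on these libraries where they do the work, as an engineer would, in place of code of your own. Each camera call takes 0.05 s, during which the arm holds its last target. There are 200 camera calls.

### The job

Dress the stone grinder's bare arbor. First lay the grinding drum, which stands on end on the bench, down on the free stretch of the two-rail rest and let go of it; then thread onto the arbor first the spacer, next the drum, taken again from the rest, and last the end cap, mouth first, each pushed fully home against the one before, and let go. Do not disturb the mosaic roundel, the tin of tesserae or the jar.

Things in the scene. Friction and masses are not known exactly. Their poses are not given: they have to be found in the camera images.
- grinder: Fixed bench grinder with a green motor (round, 104 mm across, 130 mm long, lying along y, its near face 50 mm in +y from the shoulder, its top 167 mm above the bench). Origin on the bench under the shoulder face. Its own -y axis is the direction in which the bare arbor points away from the motor; z up.
- shoulder (a point): Centre of the shoulder face on the arbor's axis, 115 mm above the bench; the first part butts against this face (44 mm across; a 60 mm collar starts 20 mm behind it, towards the motor). Axes as the grinder's: the arbor runs from here 165 mm along -y, level, a steel rod 16 mm in diameter, free all round, with a 4 mm long chamfer to 11 mm at its tip.
- rod_tip (a point): Centre of the arbor's free tip, on its axis, 165 mm from the shoulder. The parts' 19 mm bores leave 1.5 mm of play all round: a part held off the axis, or one that has sagged in the grip, drags and binds on the rod until it is let ride freely.
- rest: Fixed wooden rest with two level steel rails along its own y axis: base 70 x 300 x 12 mm, rails 8 mm in diameter, 26 mm apart centre to centre, 300 mm long, their centre line 35 mm above the bench. Wooden end blocks at both ends reach no higher than the rails' upper edge. Origin on the bench under the middle. Round parts lie in the trough between the rails, along y; the stretch from y = -140 to y = -45 mm is free at the start.
- rails (a point): Midway between the rails' centre lines, at half length, 35 mm above the bench; axes as the rest's. A part lying on the rails has its axis above this line by 20.2 mm (spacer), 22.5 mm (cap), 28.1 mm (drum).
- spacer: Loose plain aluminium tube, 40 mm in outer diameter, 60 mm long, bore 19 mm right through, about 0.14 kg, lying on the rails. Origin at its centre, its own y along its axis; either end may go first. Home: its centre 30 mm from the shoulder.
- drum: Loose grey abrasive stone drum, 54 mm in outer diameter, 80 mm long, bore 19 mm right through, about 0.3 kg, standing on end on the bench. Origin at its centre, its own z along its axis; either end may go first. Home: its centre 100 mm from the shoulder.
- cap: Loose aluminium end cap, 60 mm long, lying on the rails. Origin at the middle of its length, its own y along its axis, towards its mouth, which faces the rest's +y (so it faces the shoulder after a turn of less than 0.5 rad). From y = -15 to +30 mm it is a cylinder 44 mm in diameter; from -30 to -15 mm a closed boss 26 mm in diameter. Socket 19 mm in diameter, 32 mm deep from the mouth; about 0.17 kg. Home: its centre 170 mm from the shoulder, mouth against the drum.
- roundel: Bystander: finished round mosaic, 170 mm across, 13 mm thick, loose. Origin under its centre.
- tin: Bystander: loose steel tin of stone tesserae, 110 x 90 x 50 mm. Origin under its centre.
- jar: Bystander: closed glass jar, 70 mm across, 90 mm tall, loose. Origin under its centre.
Not all that is in view belongs to the job. What is shaped like the cap but orange is not meant.

How it is judged:
By the outcome, as a careful person would: the job done as asked, in the order asked, and still so for the second after the job is handed in, with the robot touching nothing.
It also fails if it takes over 72 s, if anything falls off the work surface, if the arm or the gripper's body presses on something with over 40 N, if the wrist force passes 120 N, or if a joint passes its speed limit or range.

## Working session

There is one attempt and no reset: what is moved stays moved. The work goes in short steps, Python scripts to look and compute and a tool call to move; the robot and the scene stay as the last step left them, time stands still between calls to the robot, and variables do not carry over. Pictures are saved under pics/ and viewed, at most 10 in all, crops included, and the job is handed in when it is done.

Besides the shell and the picture viewer there is one more tool, called after "Request:" as name([rows], argument=value, ...), one row to a line, values as JSON. jog_arm: Moves the arm, as the interface text tells. Its arguments: {"type":"object","properties":{"motion":{"type":"array","items":{"type":"array"}},"grip":{"type":"number"},"newtons":{"type":"number"}},"required":["motion"]}

```bash
mkdir -p pics; ls; cat > h.py <<'E'
import numpy as np, cv2, math
from station import r
def cam(n):
    m=r.camera_model(n); f=240/math.tan(math.radians(m["fovy"])/2); return m,f
def cloud(n,d):
    m,f=cam(n); v,u=np.mgrid[0:480,0:640]
    P=np.stack([(u-m["cx"])/f*d,(v-m["cy"])/f*d,d],-1)
    T=np.array(m["T"]); return P@T[:3,:3].T+T[:3,3]
def save(n,img): cv2.imwrite("pics/"+n+".png",cv2.cvtColor(img,cv2.COLOR_RGB2BGR))
E
python3 - <<'E'
from h import *
for n in("scene","top"):
    i,d=r.get_image(n); save(n+"0",i); np.savez("pics/"+n+"0.npz",i=i,d=d); print(n,r.camera_model(n),(d==0).mean())
s=r.get_state();print(s)
E
```

```text
pics
scene {'fovy': 53.48868599033473, 'cx': 318.2899212880804, 'cy': 241.76186591487337, 'T': array([[-3.93638958e-01,  7.51024122e-01, -5.30104837e-01,
         1.04479053e+03],
       [ 9.19254429e-01,  3.24374548e-01, -2.23052569e-01,
         1.64739028e+02],
       [ 4.43465705e-03, -5.75103400e-01, -8.18068709e-01,
         8.80201302e+02],
       [ 0.00000000e+00,  0.00000000e+00,  0.00000000e+00,
         1.00000000e+00]])} 0.0037239583333333335
top {'fovy': 50.92044653361433, 'cx': 322.04429064793305, 'cy': 244.2074916477207, 'T': array([[-2.78217219e-02, -9.95829586e-01,  8.68872160e-02,
         4.33826564e+02],
       [-9.99399314e-01,  2.59137526e-02, -2.30106156e-02,
        -3.82994315e+01],
       [ 2.06630780e-02, -8.74752190e-02, -9.95952370e-01,
         1.20023803e+03],
       [ 0.00000000e+00,  0.00000000e+00,  0.00000000e+00,
         1.00000000e+00]])} 0.003919270833333334
{'time': 0.1, 'q': array([ 7.07025965e+01,  1.49330180e+01, -7.97725040e+00,  6.71904921e+01,
       -1.68066527e-03,  9.00007108e+01]), 'qd': array([ 0.02442167, -0.1130195 ,  0.17681826,  0.03373012,  0.06859003,
        0.02653714]), 'joint_efforts': array([-6.22859989e-04, -4.06510484e+01,  2.54527187e+01,  1.00780258e-02,
       -9.39239112e-05,  5.42135808e-06]), 'position': array([173.40284518, 495.21969477, 403.94564636]), 'tcp_rot': array([[-9.43811846e-01,  3.30482818e-01, -5.53482774e-04],
       [ 3.30483281e-01,  9.43810370e-01, -1.66948980e-03],
       [-2.93549131e-05, -1.75860105e-03, -9.99998453e-01]]), 'contact_force': array([ 0.25122295,  0.10143595, -0.34839846]), 'moment': array([-0.01282198,  0.01228297,  0.0230134 ]), 'finger_force': 0.0, 'grip_width': 85.37026722519093}
```

View pics/scene0.png

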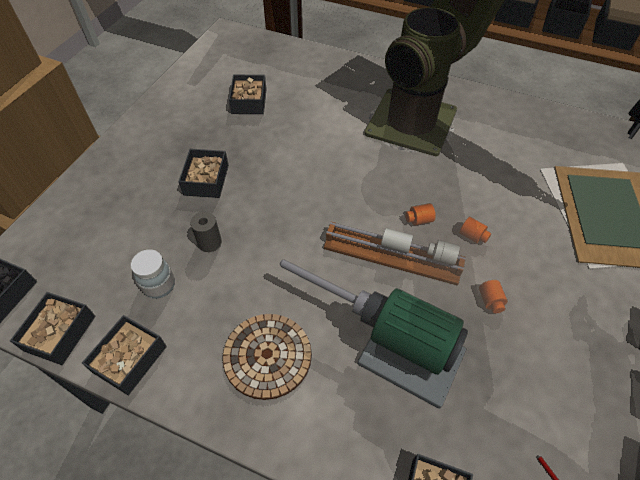

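View pics/top0.png

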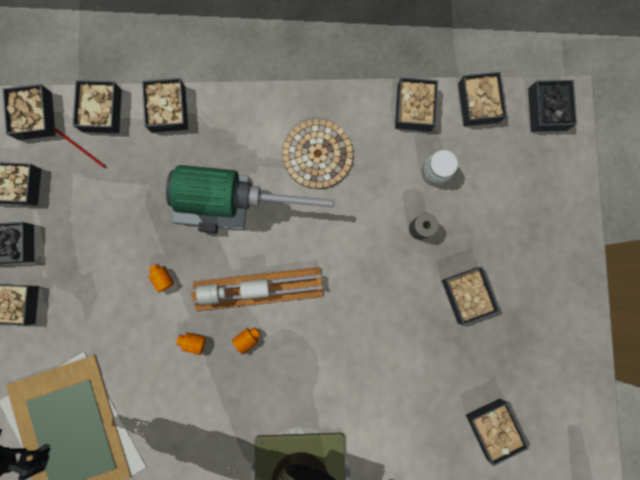

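Top view: the drum is the grey tube standing on end at (425,228), the arbor runs (250,196)→(333,203), and the rest spans (195,292)–(322,282). The spacer is the white tube at (255,289). Cap candidates are the grey one at (207,294) on the rails and the orange ones at (160,278), (192,343) and (246,340). The grey one on the rails fits the description. I'll confirm it in a crop and measure.

```bash
cat > m.py <<'E'
from h import *
tag="0"
C={}
def line(P):
    c=P.mean(0); _,_,v=np.linalg.svd(P-c,full_matrices=False); d=v[0]*np.sign(v[0][1]); t=(P-c)@d
    return c,d,t.min(),t.max()
for n in("top","scene"):
    z=np.load(f"pics/{n}{tag}.npz"); P=cloud(n,z["d"]); C[n]=P; I=z["i"].astype(int)
    def sel(x,y,zz): return (P[...,0]>x[0])&(P[...,0]<x[1])&(P[...,1]>y[0])&(P[...,1]<y[1])&(P[...,2]>zz[0])&(P[...,2]<zz[1])
    print(n)
    tb=sel((200,650),(-300,0),(-10,10)); print(" table z",np.median(P[tb][:,2]))
    a=sel((420,580),(-120,60),(100,135)); Q=P[a]; print(" arbor n",a.sum()); 
    c,d,lo,hi=line(Q); print("  c",c,"d",d,"ends",c+lo*d,c+hi*d,"z95",np.percentile(Q[:,2],90))
    a=sel((200,400),(-120,220),(50,90)); Q=P[a]; print(" parts n",a.sum(),line(Q))
    a=sel((200,450),(-300,300),(33,45)); Q=P[a]; print(" rails",a.sum(),line(Q),np.percentile(Q,[1,50,99],axis=0))
    a=sel((350,550),(-330,-180),(70,90)); Q=P[a]; v,u=np.where(a); print(" drum",a.sum(),Q.min(0),Q.max(0),np.median(Q[:,2]),u.mean(),v.mean(),cv2.minEnclosingCircle(Q[:,:2].astype(np.float32)))
z=np.load("pics/scene0.npz"); save("crop1",cv2.resize(z["i"][190:310,260:520],None,fx=3,fy=3,interpolation=2))
E
python3 m.py
```

```text
top
 table z -0.03285417148481429
 arbor n 0m.py:5: RuntimeWarning: Mean of empty slice.
  c=P.mean(0); _,_,v=np.linalg.svd(P-c,full_matrices=False); d=v[0]*np.sign(v[0][1]); t=(P-c)@d
  ret = um.true_divide(
Traceback (most recent call last):
  File "m.py", line 13, in <module>
    c,d,lo,hi=line(Q); print("  c",c,"d",d,"ends",c+lo*d,c+hi*d,"z95",np.percentile(Q[:,2],90))
              ~~~~^^^
  File "m.py", line 5, in line
    c=P.mean(0); _,_,v=np.linalg.svd(P-c,full_matrices=False); d=v[0]*np.sign(v[0][1]); t=(P-c)@d
                                                                 ~^^^
IndexError: index 0 is out of bounds for axis 0 with size 0
```

```bash
python3 - <<'E'
from h import *
np.set_printoptions(precision=1,suppress=True)
z=np.load("pics/top0.npz");P=cloud("top",z["d"])
for u,v in [(270,198),(300,200),(328,203),(207,294),(255,289),(300,280),(425,218),(440,165),(318,153),(470,295),(205,190),(300,430),(246,340)]: print(u,v,P[v,u])
z=np.load("pics/scene0.npz");P=cloud("scene",z["d"])
for u,v in [(320,278),(350,293),(397,239),(447,255),(205,219),(420,320)]: print(u,v,P[v,u])
save("crop1",cv2.resize(z["i"][190:310,260:520],None,fx=3,fy=3,interpolation=2))
E
```

```text
270 198 [630.6  46.2 124.3]
300 200 [625.3 -18.2 120.9]
328 203 [616.8 -78.5 123.4]
207 294 [428.1 192.   80.7]
255 289 [436.2  87.2  74.2]
300 280 [454.5 -11.6  10.4]
425 218 [ 585.2 -298.3   76.7]
440 165 [ 703.1 -334.9   89.3]
318 153 [758.4 -62.2   9.9]
470 295 [ 408.6 -403.6   37.3]
205 190 [642.3 176.2 169.3]
300 430 [107.9  -3.   -2.1]
246 340 [322.2 112.6  45.5]
320 278 [626.8  -7.1 120.9]
350 293 [635.3  55.4 122.6]
397 239 [449.9  92.3  72.5]
447 255 [447.8 198.1  72.6]
205 219 [ 562.2 -302.4   71.3]
420 320 [660.8 185.5 167. ]
```

View pics/crop1.png

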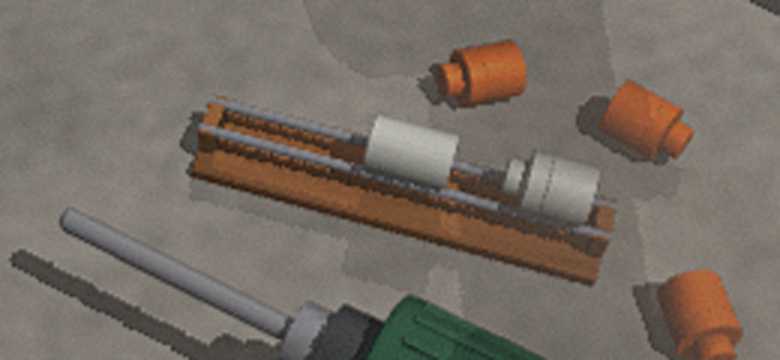

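The crop shows the light grey cap lying on the rails at crop (560,185), full-frame (447,252), with its boss towards -y. The other three boss-shaped parts are orange decoys. The spacer is at crop (410,150) and the free stretch of the rest is to its left.

```bash
cat > m.py <<'E'
from h import *
import sys
np.set_printoptions(precision=2,suppress=True)
tag=sys.argv[1] if len(sys.argv)>1 else "0"
def line(P):
    c=P.mean(0); _,_,v=np.linalg.svd(P-c,full_matrices=False); d=v[0]*np.sign(v[0][1]); t=(P-c)@d
    lo,hi=np.percentile(t,[.5,99.5]); return "c",c,"d",d,"ang",np.degrees(np.arctan2(-d[0],d[1])),"ends",c+lo*d,c+hi*d
for n in("top","scene"):
    z=np.load(f"pics/{n}{tag}.npz"); P=cloud(n,z["d"]); I=z["i"].astype(int)
    def sel(x,y,zz): return (P[...,0]>x[0])&(P[...,0]<x[1])&(P[...,1]>y[0])&(P[...,1]<y[1])&(P[...,2]>zz[0])&(P[...,2]<zz[1])
    print(n)
    tb=sel((300,600),(-250,0),(-12,9)); print(" table z",P[tb][:,2].mean())
    a=sel((590,660),(-110,70),(100,135)); Q=P[a]; print(" arbor n",a.sum(),*line(Q),"ztop",np.percentile(Q[:,2],[50,75,90]))
    a=sel((590,690),(73,90),(100,150)); Q=P[a]; print(" shoulder part",len(Q),Q.mean(0))
    for nm,yr in(("spacer",(45,130)),("cap",(150,230))):
        a=sel((390,490),yr,(48,100)); Q=P[a]; print(" ",nm,a.sum(),*line(Q),"ztop",np.percentile(Q[:,2],[50,90])); print(np.percentile(Q,[1,99],axis=0))
    a=sel((390,500),(-90,250),(30,46)); Q=P[a]; print(" rails",a.sum(),*line(Q))
    a=sel((520,620),(-340,-250),(70,95)); Q=P[a]; v,u=np.where(a); print(" drum",a.sum(),Q.mean(0),u.mean(),v.mean(),cv2.minEnclosingCircle(Q[:,:2].astype(np.float32)),np.percentile(Q,[1,99],axis=0))
E
python3 m.py
```

```text
top
 table z -0.031060415764448273
 arbor n 566 c [626.28  -8.76 120.71] d [ 0.13  0.99 -0.  ] ang -7.571469337492837 ends [615.29 -91.44 121.01] [636.91  71.24 120.43] ztop [121.12 122.82 124.13]
 shoulder part 176 [636.55  81.96 131.04]
  spacer 487 c [436.3   88.62  70.36] d [-0.09  1.    0.02] ang 5.357085329694351 ends [439.06  59.18  69.67] [433.51 118.45  71.06] ztop [71.71 75.93]
[[416.3   58.96  54.29]
 [456.4  118.32  78.87]]
  cap 511 c [427.63 186.86  72.37] d [-0.1   0.98  0.17] ang 5.932348711834913 ends [431.   154.45  66.72] [424.73 214.84  77.25] ztop [73.71 79.47]
[[405.83 156.54  52.84]
 [449.58 214.76  81.81]]
 rails 644 c [439.14  56.2   37.93] d [-0.09  1.    0.  ] ang 5.043906622479208 ends [449.54 -61.71  37.8 ] [423.25 236.2   38.13]
 drum 406 [ 568.9  -300.41   79.4 ] 426.51477832512313 224.98522167487684 ((569.1989135742188, -301.50653076171875), 27.444679260253906) [[ 544.05 -326.71   71.79]
 [ 593.66 -275.28   84.17]]
scene
 table z -0.7501361601828969
 arbor n 710 c [632.58  -8.96 119.83] d [0.12 0.99 0.  ] ang -7.005344734774661 ends [622.58 -90.38 119.66] [642.19  69.18 120.  ] ztop [120.65 121.87 122.96]
 shoulder part 234 [648.43  81.38 129.59]
  spacer 529 c [448.23  91.32  67.57] d [-0.09  1.    0.  ] ang 5.423697609548758 ends [451.04  61.7   67.47] [445.43 120.8   67.66] ztop [70.15 74.7 ]
[[426.54  61.84  49.02]
 [461.13 120.59  76.71]]
  cap 570 c [439.56 190.07  69.54] d [-0.01  0.99  0.11] ang 0.4402411738340413 ends [439.82 156.86  65.76] [439.35 217.38  72.64] ztop [71.28 78.07]
[[414.92 158.07  49.59]
 [453.53 217.33  80.36]]
 rails 883 c [445.32  78.38  36.77] d [-0.07  1.   -0.  ] ang 3.7781726670773272 ends [454.47 -60.16  36.79] [434.81 237.56  36.73]
 drum 422 [ 575.12 -297.87   78.15] 203.0616113744076 222.19194312796208 ((572.4073486328125, -299.5348815917969), 28.24884605407715) [[ 548.2  -324.41   70.54]
 [ 599.23 -273.68   82.23]]
```

```bash
cat >> h.py <<'E'
from scipy.spatial.transform import Rotation as Ro
np.set_printoptions(precision=2,suppress=True)
REST=5.2; 
def unit(v): v=np.array(v,float); return v/np.linalg.norm(v)
def frame(y,z): z=unit(z); y=unit(y); return np.stack([np.cross(y,z),y,z],1)
def rel(P0,R0,P1,R1):
    "shift+turn in tool axes from pose 0 to pose 1"
    return np.r_[R0.T@(np.array(P1)-P0), Ro.from_matrix(R0.T@R1).as_rotvec(degrees=True)]
def here():
    s=r.get_state(); return np.array(s["position"]),Ro.from_matrix(s["tcp_rot"]).as_matrix()
def tcp(G,R): return np.array(G)-155*R[:,2]   # grasp point -> TCP
def axis(deg): a=np.array([-np.sin(np.radians(deg)),np.cos(np.radians(deg)),0]); return a,np.array([a[1],-a[0],0])
up=np.array([0,0,1.])
f=np.radians(-27.7); rad=np.array([np.cos(f),np.sin(f),0]); tan=np.array([-np.sin(f),np.cos(f),0])
RG=frame(tan,rad-up)
a_,p_=axis(REST); RP=frame(p_,a_-up); RD=frame(p_,-up)
E
python3 - <<'E'
from h import *
P,R=here(); G=tcp([571,-300,42],RG); pre=G-90*RG[:,2]
print(rel(P,R,pre,RG)); print(rel(G+[0,0,150],RG,tcp([446,-4,150],RP),RP)); print(G,tcp([446,-4,63],RP))
E
```

```text
[-466.68 -593.49  189.76    3.2   -44.91    8.  ]
[ 85.65 111.95 -26.26  -0.    81.79  62.94]
[ 473.96 -249.05  151.6 ] [ 455.93 -113.15  172.6 ]
```

Request:
jog_arm([
  [[-30,-40,12],[0,-3,0.5]],
  [[-64,-80,25],[1,-6,1]],
  [[-98,-124,39],[1,-9,2]],
  [[-132,-168,53],[1,-12,2]],
  [[-168,-212,68],[1,-16,3]],
  [[-204,-258,82],[1,-20,3]],
  [[-240,-304,97],[2,-23,4]],
  [[-270,-344,110],[2,-26,5]],
], grip=1)

```text
time: 1.1
position: [314.4, 79.8, 294.2]
tcp_rot: [[-0.819, 0.416, 0.395], [0.368, 0.909, -0.195], [-0.441, -0.015, -0.898]]
contact_force: [0.6, 0.4, 0.0]
grip_width: 85.4
finger_force: 0.0
```

```bash
python3 - <<'E'
from h import *
P,R=here(); G=tcp([571,-300,42],RG); pre=G-90*RG[:,2]
print(P,rel(P,R,pre,RG),r.get_state()["q"])
E
```

```text
[314.45  79.78 294.2 ] [-159.77 -227.96  170.12    1.12  -18.83    3.02] [ 22.94  -6.73 -53.61  25.34 -19.51  44.27]
```

Request:
jog_arm([
  [[-24,-34,25],[0,-3,0.5]],
  [[-52,-74,55],[0.5,-6,1]],
  [[-80,-114,85],[0.5,-9,1.5]],
  [[-108,-154,115],[1,-13,2]],
  [[-135,-192,143],[1,-16,2.5]],
  [[-152,-217,162],[1,-18,3]],
  [[-160,-228,170],[1,-19,3]],
  [[-160,-228,170],[1,-19,3]],
])

```text
time: 2.1
position: [417.8, -218.5, 214.7]
tcp_rot: [[-0.626, 0.465, 0.627], [0.33, 0.885, -0.327], [-0.707, 0.002, -0.707]]
contact_force: [-0.9, 0.1, 0.3]
grip_width: 85.4
finger_force: 0.0
```

```bash
python3 - <<'E'
from h import *
P,R=here(); G=tcp([571,-300,42],RG); 
print(P,rel(P,R,G,RG),r.get_state()["q"])
for n in("scene","top"):
    i,d=r.get_image(n); np.savez(f"pics/{n}1.npz",i=i,d=d)
    save(n+"1",i)
i=np.load("pics/scene1.npz")["i"];j=np.load("pics/top1.npz")["i"]
save("g1",np.vstack([cv2.resize(i[150:300,120:380],None,fx=2,fy=2),cv2.resize(j[150:300,300:560],None,fx=2,fy=2)])[:600])
E
```

```text
[ 417.81 -218.48  214.74] [-0.58 -1.1  89.84  0.09 -0.02 -0.08] [-27.61  14.27 -63.27 -32.53   0.03   0.14]
```

View pics/g1.png

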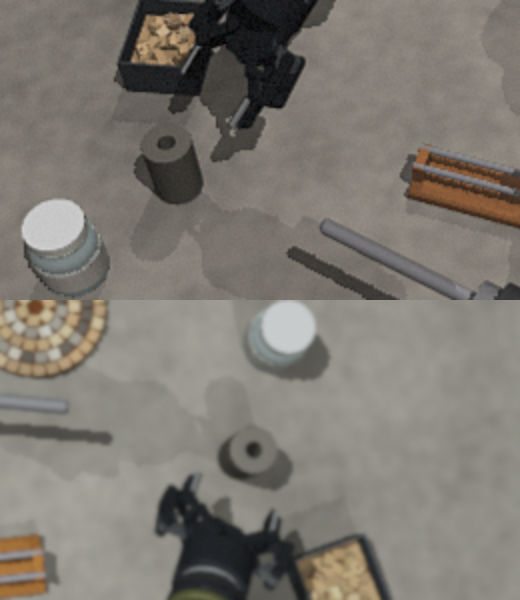

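The crop shows the gripper open and lined up with the drum (top crop (252,455)). The jar and the tin are clear of its path. Going in and closing.

Request:
jog_arm([
  [[0,0,15],[0,0,0]],
  [[0,-1,35],[0,0,0]],
  [[0,-1,55],[0,0,0]],
  [[-0.5,-1,72],[0,0,0]],
  [[-0.5,-1,84],[0,0,0]],
  [[-0.5,-1,90],[0,0,0]],
  [[-0.5,-1,90],[0,0,0]],
  [[-0.5,-1,90],[0,0,0]],
])

```text
time: 3.2
position: [474.1, -247.8, 152.6]
tcp_rot: [[-0.625, 0.463, 0.628], [0.328, 0.886, -0.327], [-0.708, 0.002, -0.706]]
contact_force: [0.1, 0.2, 0.1]
grip_width: 85.4
finger_force: 0.0
```

Request:
jog_arm([
  [[0,0,0],[0,0,0]],
  [[0,0,0],[0,0,0]],
  [[0,0,0],[0,0,0]],
  [[0,0,0],[0,0,0]],
  [[0,0,0],[0,0,0]],
  [[0,0,0],[0,0,0]],
  [[0,0,0],[0,0,0]],
  [[0,0,0],[0,0,0]],
], grip=-1, newtons=60)

```text
time: 4.2
position: [474.3, -248.3, 152.9]
tcp_rot: [[-0.624, 0.464, 0.629], [0.328, 0.886, -0.328], [-0.709, 0.002, -0.705]]
contact_force: [-4.1, 0.3, 6.7]
grip_width: 52.4
finger_force: 63.2
```

```bash
python3 - <<'E'
from h import *
P,R=here(); s=r.get_state(); print(P,s["contact_force"],s["moment"])
T=tcp([446,-4,64+90],RP); U=np.array(P)+[0,0,110]
print(rel(P,R,U,R), rel(U,R,T,RP))
i,d=r.get_image("top"); Pt=cloud("top",d); i2,d2=r.get_image("scene"); save("g2",cv2.resize(i2[150:300,120:380],None,fx=2,fy=2))
E
```

```text
[ 474.35 -248.34  152.87] [-4.14  0.34  6.74] [ 0.05  0.38 -0.07]
[-78.     0.18 -77.57   0.     0.     0.  ] [ 55.32 111.25 -56.41   0.18  81.87  63.03]
```

View pics/g2.png

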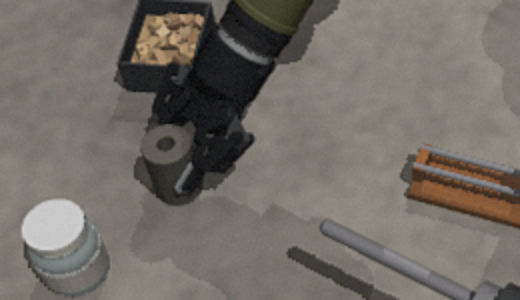

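The drum is gripped (52.4 mm opening, 63 N) at scene crop (170,170). I'll lift it and turn it.

Request:
jog_arm([
  [[-3,0,-3],[0,0,0]],
  [[-10,0,-10],[0,0,0]],
  [[-22,0,-22],[0,0,0]],
  [[-38,0,-38],[0,0,0]],
  [[-54,0,-54],[0,0,0]],
  [[-68,0,-68],[0,0,0]],
  [[-76,0,-76],[0,0,0]],
  [[-78,0,-78],[0,0,0]],
])

```text
time: 5.3
position: [474.0, -248.0, 263.7]
tcp_rot: [[-0.625, 0.463, 0.629], [0.328, 0.886, -0.327], [-0.709, 0.002, -0.705]]
contact_force: [0.7, -0.2, -3.2]
grip_width: 52.1
finger_force: 63.3
```

Request:
jog_arm([
  [[3,6,-3],[0,5,3.8]],
  [[8,16,-8],[0,12,9.2]],
  [[14,27,-14],[0,20,15.4]],
  [[19,38,-19],[0,28,21.6]],
  [[24,49,-25],[0,36,27.7]],
  [[30,60,-30],[0,44,33.9]],
  [[35,70,-36],[0,52,40]],
  [[40,80,-41],[0,59,45.4]],
])

```text
time: 6.3
position: [460.7, -150.6, 263.1]
tcp_rot: [[-0.373, 0.928, 0.024], [0.858, 0.334, 0.39], [0.354, 0.166, -0.921]]
contact_force: [-0.6, -0.7, -3.8]
grip_width: 52.3
finger_force: 63.2
```

```bash
python3 - <<'E'
from h import *
P,R=here(); s=r.get_state(); print(P,s["q"],s["grip_width"],s["contact_force"])
T=tcp([446,-4,64+60],RP)
print(rel(P,R,T,RP))
E
```

```text
[ 460.71 -150.62  263.12] [-24.46  21.1  -23.79  53.71  21.41  42.31] 52.32277967137296 [-0.63 -0.72 -3.78]
[23.49  3.19 41.67  0.04 22.58 17.54]
```

Request:
jog_arm([
  [[5,1,8],[0,5,4]],
  [[10,1,18],[0,10,8]],
  [[15,2,27],[0,15,11.6]],
  [[20,3,35],[0,19,14.7]],
  [[23,3,40],[0,22,17.1]],
  [[23.5,3,41.5],[0,22.6,17.5]],
  [[23.5,3,41.5],[0,22.6,17.5]],
  [[23.5,3,41.5],[0,22.6,17.5]],
])

```text
time: 7.3
position: [455.7, -113.7, 234.1]
tcp_rot: [[-0.069, 0.996, -0.063], [0.706, 0.093, 0.702], [0.704, 0.004, -0.71]]
contact_force: [-0.4, -0.2, -2.4]
grip_width: 52.2
finger_force: 63.2
```

```bash
python3 - <<'E'
from h import *
P,R=here(); s=r.get_state(); print(P,s["q"],s["grip_width"],s["contact_force"])
print(rel(P,R,tcp([446,-4,64],RP),RP), R.T@up)
for n in("scene","top"):
    i,d=r.get_image(n); np.savez(f"pics/{n}2.npz",i=i,d=d)
i=np.load("pics/scene2.npz")["i"];j=np.load("pics/top2.npz")["i"]
save("g3",np.vstack([cv2.resize(i[150:300,260:520],None,fx=2,fy=2),cv2.resize(j[200:350,170:430],None,fx=2,fy=2)]))
E
```

```text
[ 455.67 -113.72  234.12] [-25.01  29.56 -22.06  64.84  37.54  50.4 ] 52.19831883476166 [-0.44 -0.23 -2.37]
[-42.25   0.06  43.34   0.07   0.22   0.28] [ 0.7   0.   -0.71]
```

View pics/g3.png

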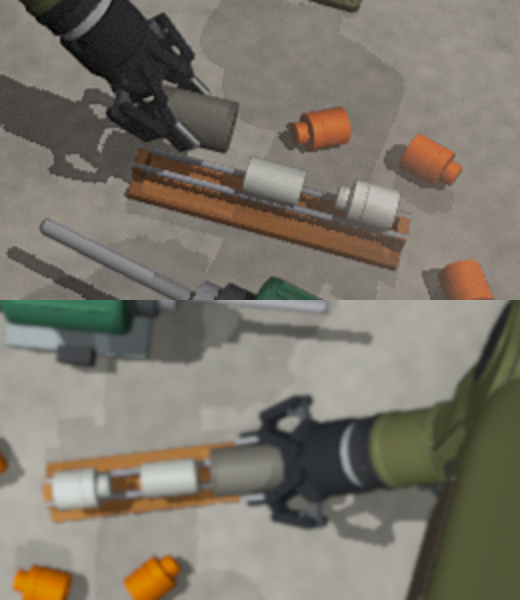

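Scene crop: the drum is level over the free stretch (200,120), clear of the spacer (275,180). Top crop: it lines up with the rails at (250,468). I'll check its front end and axis numerically.

```bash
python3 - <<'E'
from h import *
for n in("top","scene"):
    z=np.load(f"pics/{n}2.npz");P=cloud(n,z["d"]); I=z["i"].astype(int)
    m=(abs(P[...,0]-447)<45)&(P[...,1]>-10)&(P[...,1]<60)&(P[...,2]>90)&(P[...,2]<175)
    Q=P[m]; print(n,m.sum(),Q.mean(0),np.percentile(Q,[1,50,97,99.5],axis=0))
    for y in(0,10,20,30):
        q=Q[abs(Q[:,1]-y)<5]; print(y,len(q),q.mean(0),np.percentile(q[:,0],[2,98]),np.percentile(q[:,2],95))
E
```

```text
top 666 [443.14  11.44 142.18] [[406.33  -9.45 123.48]
 [442.82  10.29 144.17]
 [477.95  35.34 151.31]
 [482.27  37.68 152.93]]
0 178 [445.35  -0.11 140.52] [406.35 482.08] 150.7661985858569
10 137 [444.46   9.95 141.98] [415.09 474.93] 150.4465635700073
20 117 [440.67  19.96 143.44] [415.49 467.43] 151.20828000156706
30 119 [440.33  29.69 143.47] [415.77 466.24] 150.66529155350457
scene 763 [458.74  14.16 137.13] [[414.05  -9.7  106.94]
 [462.07  13.01 139.9 ]
 [485.63  38.61 149.42]
 [487.33  40.16 150.68]]
0 170 [462.01  -0.1  137.55] [413.69 485.94] 149.158907338962
10 146 [461.47   9.82 136.99] [430.83 482.66] 148.49662621079062
20 132 [458.03  20.04 138.19] [430.52 471.78] 148.96060572141778
30 134 [456.53  30.17 138.15] [429.47 470.76] 149.39871053707117
```

Request:
jog_arm([
  [[-7,0,7],[0,0,0]],
  [[-17,0,17],[0,0,0]],
  [[-27,0,27.5],[0,0,0]],
  [[-35,0,36],[0,0.1,0.1]],
  [[-40,0,41],[0,0.2,0.2]],
  [[-41.5,0,42.5],[0,0.2,0.3]],
  [[-42.3,0,43.3],[0,0.2,0.3]],
  [[-42.3,0,43.3],[0,0.2,0.3]],
])

```text
time: 8.4
position: [455.5, -112.8, 174.1]
tcp_rot: [[-0.062, 0.996, -0.063], [0.703, 0.089, 0.706], [0.709, -0.0, -0.706]]
contact_force: [-1.8, 0.3, 4.1]
grip_width: 52.4
finger_force: 63.5
```

```bash
python3 - <<'E'
from h import *
P,R=here(); s=r.get_state(); print(P,s["grip_width"],s["contact_force"],s["moment"])
print(rel(P,R,tcp([446,-4,63],RP),RP))
E
```

```text
[ 455.49 -112.77  174.12] 52.38699286393184 [-1.78  0.29  4.12] [-0.21  0.29  0.26]
[-1.37  0.41  0.78  0.06 -0.12 -0.1 ]
```

Request:
jog_arm([
  [[0,0,0],[0,0,0]],
  [[0,0,0],[0,0,0]],
  [[0,0,0],[0,0,0]],
  [[0,0,0],[0,0,0]],
  [[0,0,0],[0,0,0]],
  [[0,0,-10],[0,0,0]],
  [[0,0,-35],[0,0,0]],
  [[0,0,-70],[0,0,0]],
], grip=1)

```text
time: 9.4
position: [459.8, -162.7, 223.5]
tcp_rot: [[-0.062, 0.996, -0.065], [0.703, 0.09, 0.705], [0.708, -0.002, -0.706]]
contact_force: [1.0, -1.2, 0.6]
grip_width: 85.5
finger_force: 0.0
```

```bash
python3 - <<'E'
from h import *
P,R=here(); s=r.get_state(); print(P,s["grip_width"],s["contact_force"])
print(rel(P,R,tcp([437.7,90,55+80],RD),RD))
E
```

```text
[ 459.78 -162.66  223.45] 85.53395295269905 [ 1.01 -1.22  0.62]
[226.15   0.65 132.71  -0.07 -45.11  -0.07]
```

Request:
jog_arm([
  [[36,0,-9],[0,-3,0]],
  [[75,0,4],[0,-8,0]],
  [[114,0,24],[0,-15,0]],
  [[152,0.5,53],[0,-23,0]],
  [[187,0.6,88],[0,-32,0]],
  [[211,0.6,115],[0,-40,0]],
  [[226,0.6,133],[0,-45,0]],
  [[226,0.6,133],[0,-45.1,0]],
])

```text
time: 10.4
position: [437.7, 92.1, 289.3]
tcp_rot: [[-0.093, 0.996, -0.001], [0.996, 0.093, -0.0], [-0.0, -0.001, -1.0]]
contact_force: [0.6, 0.0, -0.6]
grip_width: 85.4
finger_force: 0.0
```

```bash
python3 - <<'E'
from h import *
P,R=here(); print(rel(P,R,tcp([437.7,90,55],RD),RD))
for n in("scene","top"):
    i,d=r.get_image(n); np.savez(f"pics/{n}3.npz",i=i,d=d)
    C=cloud(n,d); m=(abs(C[...,0]-447)<40)&(C[...,1]>-60)&(C[...,1]<52)&(C[...,2]>60)&(C[...,2]<110); Q=C[m]; print(n,m.sum(),Q.mean(0),np.percentile(Q,[1,99],axis=0))
i=np.load("pics/scene3.npz")["i"];j=np.load("pics/top3.npz")["i"]
save("g4",np.vstack([cv2.resize(i[150:300,260:520],None,fx=2,fy=2),cv2.resize(j[200:350,170:430],None,fx=2,fy=2)]))
E
```

```text
[-2.03 -0.16 79.34 -0.03  0.02  0.16]
scene 888 [458.72   1.61  80.58] [[427.85 -38.26  60.86]
 [477.    40.53  90.74]]
top 867 [444.65  -1.6   83.48] [[417.73 -41.24  64.38]
 [472.1   37.49  92.59]]
```

View pics/g4.png

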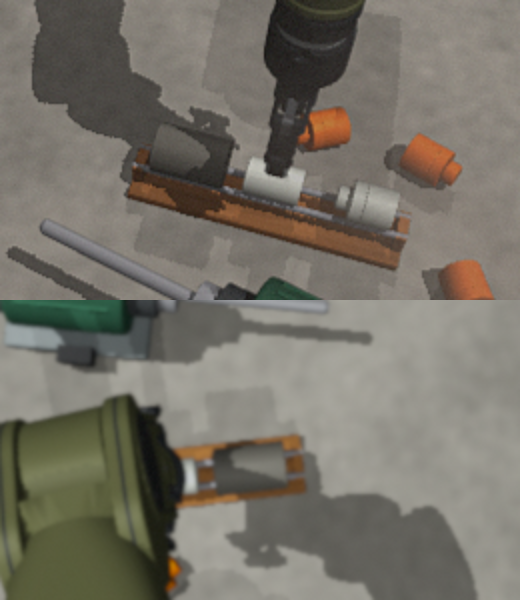

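Scene crop: the drum lies in the trough at (190,155), and the open fingers stand over the spacer at (275,175). Going down to grip the spacer.

Request:
jog_arm([
  [[0,0,12],[0,0,0]],
  [[-1,0,30],[0,0,0.1]],
  [[-2,0,50],[0,0,0.2]],
  [[-2,0,66],[0,0,0.2]],
  [[-2,0,75],[0,0,0.2]],
  [[-2,0,79],[0,0,0.2]],
  [[-2,0,79],[0,0,0.2]],
  [[-2,0,79],[0,0,0.2]],
])

```text
time: 11.5
position: [438.5, 88.5, 210.3]
tcp_rot: [[-0.086, 0.996, 0.0], [0.996, 0.086, -0.0], [-0.001, 0.0, -1.0]]
contact_force: [-0.6, -0.4, 0.1]
grip_width: 85.2
finger_force: 0.0
```

Request:
jog_arm([
  [[0,0,0],[0,0,0]],
  [[0,0,0],[0,0,0]],
  [[0,0,0],[0,0,0]],
  [[0,0,0],[0,0,0]],
  [[0,0,0],[0,0,0]],
  [[0,0,0],[0,0,0]],
  [[0,0,0],[0,0,0]],
  [[0,0,0],[0,0,0]],
], grip=-1, newtons=50)

```text
time: 12.5
position: [438.5, 88.6, 210.2]
tcp_rot: [[-0.086, 0.996, 0.0], [0.996, 0.086, -0.0], [-0.0, 0.0, -1.0]]
contact_force: [-0.1, 1.2, 5.1]
grip_width: 38.3
finger_force: 50.8
```

```bash
python3 - <<'E'
from h import *
P,R=here(); s=r.get_state(); print(P,s["grip_width"],s["contact_force"],s["moment"])
E
```

```text
[438.54  88.59 210.17] 38.284565437738834 [-0.09  1.24  5.13] [ 0.04 -0.08 -0.04]
```

```bash
cat >> h.py <<'E'
d_,pa_=axis(-7.3); RA=frame(pa_,-up); C0=np.array([629.2,-8.8,115.])
def arb(t): return C0+t*d_     # tip t=-84, shoulder t=81
E
python3 - <<'E'
from h import *
P,R=here(); L=P+[0,0,110]; T=arb(-144)+[0,0,155+50]
print(rel(P,R,L,R),rel(L,R,T,RA),T)
E
```

```text
[  -0.05    0.04 -110.      0.      0.      0.  ] [-254.11  151.14    0.35    0.02    0.03   12.22] [ 610.9  -151.63  320.  ]
```

Request:
jog_arm([
  [[0,0,-3],[0,0,0]],
  [[0,0,-12],[0,0,0]],
  [[0,0,-30],[0,0,0]],
  [[0,0,-52],[0,0,0]],
  [[0,0,-75],[0,0,0]],
  [[0,0,-95],[0,0,0]],
  [[0,0,-107],[0,0,0]],
  [[0,0,-110],[0,0,0]],
])

```text
time: 13.5
position: [438.3, 88.6, 320.4]
tcp_rot: [[-0.086, 0.996, 0.0], [0.996, 0.086, -0.001], [-0.001, 0.0, -1.0]]
contact_force: [-1.1, 0.7, -1.3]
grip_width: 38.1
finger_force: 50.4
```

Request:
jog_arm([
  [[-15,9,0],[0,0,1]],
  [[-48,28,0],[0,0,2.5]],
  [[-92,54,0],[0,0,4.5]],
  [[-138,82,0],[0,0,7]],
  [[-184,110,0],[0,0,9]],
  [[-223,133,0],[0,0,11]],
  [[-246,147,0],[0,0,12]],
  [[-254,151,0],[0,0,12.2]],
])

```text
time: 14.5
position: [611.0, -153.9, 318.2]
tcp_rot: [[0.129, 0.992, -0.002], [0.992, -0.129, -0.001], [-0.001, -0.002, -1.0]]
contact_force: [-0.6, 0.6, -1.1]
grip_width: 38.4
finger_force: 50.4
```

Request:
jog_arm([
  [[0,0,3],[0,0,0]],
  [[0,0,12],[0,0,0]],
  [[0,0,25],[0,0,0]],
  [[0,0,38],[0,0,0]],
  [[0,0,47],[0,0,0]],
  [[0,0,50],[0,0,0]],
  [[0,0,50],[0,0,0]],
  [[0,0,50],[0,0,0]],
])

```text
time: 15.5
position: [610.7, -151.7, 270.4]
tcp_rot: [[0.127, 0.992, 0.0], [0.992, -0.127, -0.001], [-0.001, 0.0, -1.0]]
contact_force: [0.1, 0.1, -1.1]
grip_width: 38.2
finger_force: 50.4
```

```bash
cat > near.py <<'E'
from h import *
import sys
tag=sys.argv[1]; t0=float(sys.argv[2]); r0=float(sys.argv[3]); L=float(sys.argv[4])
P,R=here(); s=r.get_state(); print(P,s["grip_width"],s["contact_force"],s["moment"])
print("to goal",rel(P,R,arb(t0)+[0,0,155],RA))
for n in("scene","top"):
    i,d=r.get_image(n); np.savez(f"pics/{n}{tag}.npz",i=i,d=d); C=cloud(n,d)-C0
    t=C@d_; l=C@pa_; z=C[...,2]
    m=(t>-60)&(t<60)&(abs(l)<25)&(abs(z)<25); print(n,"arbor lat",l[m].mean(),"z",z[m].mean(),"tip",np.percentile(t[(t>-110)&(t<20)&(abs(l)<14)&(z>-5)&(z<15)],1))
    c=np.polyfit(t[m],l[m],1); print("  slope deg",np.degrees(np.arctan(c[0])))
    for a,b in((-L/2,-14),(14,L/2)):
        m=(t>t0+a)&(t<t0+b)&(abs(l)<r0+8)&(abs(z)<r0+8); print("  part",m.sum(),"lat",l[m].mean(),np.percentile(l[m],[3,97]),"z",z[m].mean(),np.percentile(z[m],95))
    m=(t>t0-L)&(t<t0+L)&(abs(l)<r0*.8)&(z>r0*.3)&(z<r0+6)&(t<-88 if t0<-100 else True); print("  part t range",np.percentile(t[m],[1,99]))
i=np.load(f"pics/scene{tag}.npz")["i"];j=np.load(f"pics/top{tag}.npz")["i"]
save("n"+tag,np.vstack([cv2.resize(i[180:330,190:450],None,fx=2,fy=2),cv2.resize(j[120:270,230:490],None,fx=2,fy=2)]))
E
python3 near.py s1 -144 20 60
```

```text
[ 610.69 -151.71  270.41] 38.16268844250306 [ 0.13  0.13 -1.09] [-0.01  0.06  0.01]
to goal [0.1  0.21 0.41 0.03 0.05 0.01]
scene arbor lat 3.3701040827366286 z 4.75165079977681 tip -81.17286245605489
  slope deg -0.4631427228445549near.py:12: RuntimeWarning: Mean of empty slice.
  m=(t>t0+a)&(t<t0+b)&(abs(l)<r0+8)&(abs(z)<r0+8); print("  part",m.sum(),"lat",l[m].mean(),np.percentile(l[m],[3,97]),"z",z[m].mean(),np.percentile(z[m],95))
  ret = ret.dtype.type(ret / rcount)
Traceback (most recent call last):
  File "near.py", line 12, in <module>
    m=(t>t0+a)&(t<t0+b)&(abs(l)<r0+8)&(abs(z)<r0+8); print("  part",m.sum(),"lat",l[m].mean(),np.percentile(l[m],[3,97]),"z",z[m].mean(),np.percentile(z[m],95))
                                                                                              ~~~~~~~~~~~~~^^^^^^^^^^^^^
IndexError: index -1 is out of bounds for axis 0 with size 0
```

```bash
cat > near.py <<'E'
from h import *
import sys
tag=sys.argv[1]; t0=float(sys.argv[2]); r0=float(sys.argv[3])
P,R=here(); s=r.get_state(); print(P,s["grip_width"],s["contact_force"],s["moment"])
print("to goal",rel(P,R,arb(t0)+[0,0,155],RA))
for n in("scene","top"):
    i,d=r.get_image(n); np.savez(f"pics/{n}{tag}.npz",i=i,d=d); C=cloud(n,d)-C0
    t=C@d_; l=C@pa_; z=C[...,2]
    print(n)
    for a in range(-200,90,10):
        m=(t>=a)&(t<a+10)&(abs(l)<r0+10)&(abs(z)<r0+10)
        if m.sum()>8: print("  ",a,m.sum(),"lat %.1f"%l[m].mean(),np.percentile(l[m],[5,95]),"z %.1f"%z[m].mean(),np.percentile(z[m],[5,95]), "rgb",i[m].mean(0).astype(int))
i=np.load(f"pics/scene{tag}.npz")["i"];j=np.load(f"pics/top{tag}.npz")["i"]
save("n"+tag,np.vstack([cv2.resize(i[180:330,190:450],None,fx=2,fy=2),cv2.resize(j[120:270,230:490],None,fx=2,fy=2)]))
E
python3 near.py s1 -144 20
```

```text
[ 610.68 -151.69  270.45] 38.177883121919194 [-0.66  0.07 -0.85] [-0.06  0.03  0.  ]
to goal [0.08 0.21 0.45 0.03 0.05 0.01]
scene
   -160 10 lat -10.7 [-19.66  18.09] z 15.6 [ 7.87 25.72] rgb [27 27 25]
   -150 55 lat -14.1 [-20.84   2.52] z 17.7 [ 8.89 27.51] rgb [64 63 61]
   -140 181 lat 5.5 [-23.82  27.93] z 12.6 [-7.59 26.96] rgb [103 103 100]
   -130 103 lat 7.7 [-11.82  20.23] z 13.3 [-2.14 21.12] rgb [152 152 145]
   -120 193 lat 3.1 [-13.67  18.99] z 4.7 [-12.67  19.55] rgb [141 141 134]
   -90 10 lat 2.2 [-4.16  7.56] z 2.9 [-1.59  6.15] rgb [103 100 100]
   -80 40 lat 3.8 [-2.51  9.29] z 5.4 [1.23 8.97] rgb [118 117 119]
   -70 40 lat 3.6 [-3.44  8.85] z 4.8 [0.62 7.84] rgb [120 119 121]
   -60 41 lat 4.1 [-2.89  8.97] z 4.6 [-1.32  8.7 ] rgb [116 115 117]
   -50 44 lat 3.6 [-3.6   8.51] z 4.3 [-1.9  8. ] rgb [117 116 118]
   -40 44 lat 3.4 [-3.77  8.29] z 4.6 [-1.73  7.38] rgb [119 117 120]
   -30 45 lat 3.9 [-3.46  8.52] z 4.7 [-0.67  8.77] rgb [117 115 118]
   -20 43 lat 3.1 [-3.89  8.06] z 4.7 [-2.71  8.54] rgb [120 118 120]
   -10 44 lat 3.7 [-3.34  8.67] z 4.6 [-2.5
[... 1284 characters left out ...]
31 lat -2.9 [-9.24  3.62] z 6.2 [ 2.34 10.93] rgb [153 155 158]
   0 37 lat -3.7 [-10.04   4.6 ] z 5.4 [ 0.6  10.01] rgb [153 155 156]
   10 29 lat -3.0 [-9.29  4.06] z 6.3 [2.11 9.38] rgb [153 155 158]
   20 37 lat -3.6 [-10.33   3.71] z 5.8 [1.66 9.5 ] rgb [151 153 155]
   30 34 lat -3.6 [-10.07   4.09] z 5.8 [ 1.56 10.13] rgb [147 149 152]
   40 33 lat -3.3 [-9.6   3.14] z 5.9 [1.26 9.47] rgb [150 152 155]
   50 36 lat -3.7 [-10.29   4.36] z 5.2 [-0.32  8.79] rgb [146 148 151]
   60 32 lat -3.8 [-10.08   3.22] z 5.8 [1.08 9.02] rgb [148 150 153]
   70 47 lat -3.6 [-12.81   8.25] z 5.5 [-3.97 13.92] rgb [114 115 117]
   80 109 lat -5.6 [-23.23  14.34] z 14.8 [-2.51 22.5 ] rgb [122 124 126]
```

View pics/ns1.png

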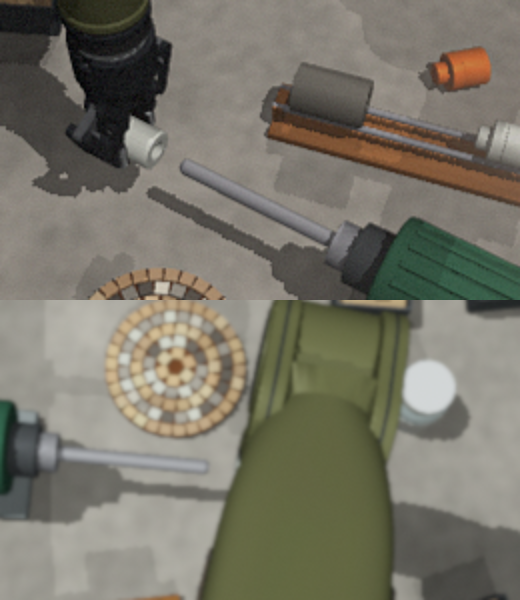

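Scene crop: the spacer is held level at (145,145) in line with the arbor tip (185,165), and the drum is still on the rest. The fitted arbor angle is nearer 6.9°, so I'll correct for that.

```bash
sed -i 's/axis(-7.3)/axis(-6.9)/' h.py; python3 - <<'E'
from h import *
P,R=here()
for t in(-144,-110,49.6): print(rel(P,R,arb(t)+[0,0,155],RA))
E
```

```text
[ 0.08  1.31  0.37  0.02  0.05 -0.39]
[34.08  1.08  0.34  0.02  0.05 -0.39]
[193.68  -0.     0.2    0.02   0.05  -0.39]
```

Request:
jog_arm([
  [[0,1.3,0.4],[0,0,-0.4]],
  [[4,1.3,0.4],[0,0,-0.4]],
  [[9,1.2,0.4],[0,0,-0.4]],
  [[15,1.2,0.4],[0,0,-0.4]],
  [[22,1.1,0.4],[0,0,-0.4]],
  [[29,1.1,0.4],[0,0,-0.4]],
  [[37,1.1,0.3],[0,0,-0.4]],
  [[45,1,0.3],[0,0,-0.4]],
])

```text
time: 16.65
position: [617.2, -106.5, 269.6]
tcp_rot: [[0.12, 0.993, -0.001], [0.993, -0.12, -0.001], [-0.001, -0.001, -1.0]]
contact_force: [0.6, 0.6, -1.4]
grip_width: 38.0
finger_force: 50.5
```

```bash
cat > st.py <<'E'
from h import *
import sys
P,R=here(); s=r.get_state(); print("t %.1f"%((P-C0)@d_),"lat %.2f"%((P-C0)@pa_),"z %.1f"%P[2],s["grip_width"],"F d,lat,z",s["contact_force"]@d_,s["contact_force"]@pa_,s["contact_force"][2],"M",s["moment"])
if len(sys.argv)>1: print(rel(P,R,arb(float(sys.argv[1]))+[0,0,float(sys.argv[2])],RA))
E
python3 st.py 49.6 155
```

```text
t -98.4 lat -0.19 z 269.6 37.962602147837764 F d,lat,z 0.7181623968160364 0.564145563455963 -1.353815497122765 M [ 0.04 -0.01  0.  ]
[148.01   0.25  -0.51  -0.03   0.04   0.02]
```

Request:
jog_arm([
  [[5,0,-0.3],[0,0,0]],
  [[16,0.1,-0.5],[0,0,0]],
  [[30,0.1,-0.5],[0,0,0]],
  [[44,0.1,-0.5],[0,0,0]],
  [[58,0.2,-0.5],[0,0,0]],
  [[72,0.2,-0.5],[0,0,0]],
  [[84,0.2,-0.5],[0,0,0]],
  [[90,0.2,-0.5],[0,0,0]],
])

```text
time: 17.65
position: [628.2, -16.8, 270.0]
tcp_rot: [[0.119, 0.993, -0.001], [0.993, -0.119, -0.001], [-0.001, -0.001, -1.0]]
contact_force: [-0.5, -0.6, -1.7]
grip_width: 38.2
finger_force: 50.5
```

```bash
python3 st.py 49.6 155
```

```text
t -8.1 lat -0.03 z 270.0 38.152727201670636 F d,lat,z -0.6714293069678634 -0.4014373478517913 -1.715172323352058 M [ 0.04  0.04 -0.04]
[57.68  0.09 -0.06 -0.03  0.05  0.06]
```

Request:
jog_arm([
  [[6,0,0],[0,0,0]],
  [[16,0,0],[0,0,0]],
  [[27,0,0],[0,0,0]],
  [[37,0,0],[0,0,0]],
  [[46,0.1,0],[0,0,0]],
  [[52,0.1,0],[0,0,0]],
  [[55,0.1,0],[0,0,0]],
  [[57,0.1,0],[0,0,0]],
])

```text
time: 18.65
position: [635.0, 38.9, 269.9]
tcp_rot: [[0.12, 0.993, -0.001], [0.993, -0.12, -0.001], [-0.001, -0.001, -1.0]]
contact_force: [0.1, 0.7, -1.7]
grip_width: 37.8
finger_force: 50.4
```

```bash
python3 st.py 49.6 155
```

```text
t 48.1 lat 0.02 z 269.9 37.799534638489334 F d,lat,z 0.7313962440252547 -0.02991356221068232 -1.6964200268724539 M [-0.04 -0.01 -0.01]
[ 1.55 -0.02 -0.06 -0.04  0.06  0.01]
```

Request:
jog_arm([
  [[0.5,0,0],[0,0,0]],
  [[1,0,0],[0,0,0]],
  [[1.5,0,0],[0,0,0]],
  [[2,0,0],[0,0,0]],
  [[2.5,0,0],[0,0,0]],
  [[3,0,0],[0,0,0]],
  [[3.5,0,0],[0,0,0]],
  [[4,0,0],[0,0,0]],
])

```text
time: 19.65
position: [635.3, 41.1, 270.0]
tcp_rot: [[0.121, 0.993, -0.001], [0.993, -0.121, -0.006], [-0.006, -0.0, -1.0]]
contact_force: [-1.2, -10.0, 0.1]
grip_width: 37.8
finger_force: 50.6
```

```bash
python3 st.py 49.6 155
```

```text
t 50.3 lat 0.03 z 270.0 37.802447681687575 F d,lat,z -10.041717294519753 0.052950436374929605 0.10972854842238522 M [-1.66  0.19  0.06]
[-0.68 -0.03  0.   -0.03  0.33 -0.06]
```

Request:
jog_arm([
  [[0.7,0,0],[0,0,0]],
  [[1.5,0,0],[0,0,0]],
  [[1.5,0,0],[0,0,0]],
  [[1.5,0,0],[0,0,0]],
  [[0.5,0,0],[0,0,0]],
  [[-0.8,0,0],[0,0,0]],
  [[-1.5,0,0],[0,0,0]],
  [[-1.5,0,0],[0,0,0]],
])

```text
time: 20.65
position: [635.2, 40.6, 269.9]
tcp_rot: [[0.12, 0.993, -0.001], [0.993, -0.12, -0.003], [-0.003, -0.001, -1.0]]
contact_force: [-1.2, -6.2, -0.5]
grip_width: 38.1
finger_force: 50.5
```

```bash
python3 st.py 49.6 155
```

```text
t 49.8 lat 0.06 z 269.9 38.09017555377383 F d,lat,z -6.336342130445406 -0.45268138648084494 -0.5412022595860467 M [-1.14  0.12  0.06]
[-0.2  -0.06 -0.07 -0.03  0.16 -0.02]
```

Request:
jog_arm([
  [[0,0,0],[0,0,0]],
  [[0,0,0],[0,0,0]],
  [[0,0,0],[0,0,0]],
  [[0,0,0],[0,0,0]],
  [[0,0,-5],[0,0,0]],
  [[0,0,-25],[0,0,0]],
  [[0,0,-55],[0,0,0]],
  [[0,0,-90],[0,0,0]],
], grip=1)

```text
time: 21.65
position: [635.1, 41.4, 360.7]
tcp_rot: [[0.12, 0.993, -0.002], [0.993, -0.12, -0.001], [-0.001, -0.002, -1.0]]
contact_force: [1.0, 0.1, 0.4]
grip_width: 85.6
finger_force: 0.0
```

```bash
python3 - <<'E'
from h import *
P,R=here(); print(P,rel(P,R,tcp([446.6,-.3,63.1+70],RD),RD))
E
```

```text
[635.14  41.38 360.66] [ -63.91 -182.07   72.9    -0.09    0.04  -12.08]
```

Request:
jog_arm([
  [[-6,-18,0],[0,0,-1.5]],
  [[-16,-46,2],[0,0,-3.5]],
  [[-27,-78,10],[0,0,-5.5]],
  [[-39,-112,25],[0,0,-8]],
  [[-50,-143,45],[0,0,-10]],
  [[-59,-167,62],[0,0,-11.5]],
  [[-64,-182,73],[0,0,-12.1]],
  [[-64,-182,73],[0,0,-12.1]],
])

```text
time: 22.65
position: [445.5, -0.5, 286.8]
tcp_rot: [[-0.09, 0.996, -0.003], [0.996, 0.09, -0.001], [-0.0, -0.003, -1.0]]
contact_force: [0.4, -0.3, -0.1]
grip_width: 85.4
finger_force: 0.0
```

```bash
python3 - <<'E'
from h import *
P,R=here(); print(P,rel(P,R,tcp([446.6,-.3,63.1],RD),RD))
for n in("scene","top"):
    i,d=r.get_image(n); C=cloud(n,d)-C0; np.savez(f"pics/{n}r.npz",i=i,d=d)
    t=C@d_; l=C@pa_; z=C[...,2]
    m=(abs(l)<22)&(z>12)&(z<26)&(t>0)&(t<81); print(n,"spacer t",np.percentile(t[m],[1,99]),m.sum())
    C=C+C0; m=(abs(C[...,0]-447)<40)&(C[...,1]>-60)&(C[...,1]<58)&(C[...,2]>62)&(C[...,2]<95); Q=C[m]; print(" drum",Q.mean(0),np.percentile(Q,[1,99],axis=0))
E
```

```text
[445.53  -0.53 286.83] [ 0.15  1.27 68.73 -0.16  0.02 -0.02]
scene spacer t [22.78 80.24] 433
 drum [460.81   4.96  79.65] [[427.11 -38.34  62.68]
 [477.37  40.29  90.33]]
top spacer t [20.46 80.41] 362<stdin>:7: RuntimeWarning: Mean of empty slice.
  ret = um.true_divide(
Traceback (most recent call last):
IndexError: index -1 is out of bounds for axis 0 with size 0
```

The spacer is home: its outer end is at t≈21.5, where 21.4 was expected. Down onto the drum.

Request:
jog_arm([
  [[0,0.5,10],[0,0,0]],
  [[0,1,26],[0,0,0]],
  [[0,1.2,44],[-0.1,0,0]],
  [[0,1.2,58],[-0.1,0,0]],
  [[0,1.2,66],[-0.1,0,0]],
  [[0,1.2,68.7],[-0.1,0,0]],
  [[0,1.2,68.7],[-0.1,0,0]],
  [[0,1.2,68.7],[-0.1,0,0]],
])

```text
time: 23.75
position: [448.5, -0.3, 218.9]
tcp_rot: [[-0.091, 0.996, 0.002], [0.996, 0.091, -0.001], [-0.001, 0.002, -1.0]]
contact_force: [-0.2, 0.8, -0.2]
grip_width: 85.3
finger_force: 0.0
```

Request:
jog_arm([
  [[0,0,0],[0,0,0]],
  [[0,0,0],[0,0,0]],
  [[0,0,0],[0,0,0]],
  [[0,0,0],[0,0,0]],
  [[0,0,0],[0,0,0]],
  [[0,0,0],[0,0,0]],
  [[0,0,0],[0,0,0]],
  [[0,0,0],[0,0,0]],
], grip=-1, newtons=70)

```text
time: 24.75
position: [447.4, -0.4, 218.9]
tcp_rot: [[-0.091, 0.996, -0.0], [0.996, 0.091, -0.001], [-0.001, -0.0, -1.0]]
contact_force: [-3.5, -0.4, 7.9]
grip_width: 51.3
finger_force: 71.9
```

```bash
python3 - <<'E'
from h import *
P,R=here(); s=r.get_state(); print(P,s["grip_width"],s["contact_force"],s["moment"])
L=P+[0,0,115]; T=arb(-156)+[0,0,P[2]-63.1+45]; print(rel(L,R,T,RA),T)
E
```

```text
[447.4   -0.4  218.91] 51.2910369662761 [-3.52 -0.38  7.94] [-0.01  0.56 -0.02]
[-177.4   147.53   18.21   -0.      0.04   12.12] [ 610.46 -163.67  315.81]
```

Request:
jog_arm([
  [[0,0,-3],[0,0,0]],
  [[0,0,-12],[0,0,0]],
  [[0,0,-30],[0,0,0]],
  [[0,0,-54],[0,0,0]],
  [[0,0,-78],[0,0,0]],
  [[0,0,-100],[0,0,0]],
  [[0,0,-112],[0,0,0]],
  [[0,0,-115],[0,0,0]],
])

```text
time: 25.75
position: [448.2, -0.3, 334.0]
tcp_rot: [[-0.091, 0.996, 0.002], [0.996, 0.091, -0.001], [-0.001, 0.002, -1.0]]
contact_force: [1.1, -0.4, -3.8]
grip_width: 51.6
finger_force: 73.6
```

Request:
jog_arm([
  [[-11,9,0],[0,0,1]],
  [[-34,28,0],[0,0,2.5]],
  [[-64,53,0],[0,0,4.5]],
  [[-97,80,2],[0,0,7]],
  [[-129,107,6],[0,0,9]],
  [[-156,130,12],[0,0,11]],
  [[-172,143,16],[0,0,12]],
  [[-177.4,147.5,18],[0,0,12.1]],
])

```text
time: 26.75
position: [611.8, -165.2, 313.6]
tcp_rot: [[0.122, 0.993, -0.001], [0.993, -0.122, -0.0], [-0.0, -0.001, -1.0]]
contact_force: [-0.7, 0.3, -3.1]
grip_width: 51.4
finger_force: 73.7
```

Request:
jog_arm([
  [[0,0,3],[0,0,0]],
  [[0,0,10],[0,0,0]],
  [[0,0,20],[0,0,0]],
  [[0,0,31],[0,0,0]],
  [[0,0,40],[0,0,0]],
  [[0,0,44],[0,0,0]],
  [[0,0,45],[0,0,0]],
  [[0,0,45],[0,0,0]],
])

```text
time: 27.75
position: [611.2, -163.7, 270.9]
tcp_rot: [[0.12, 0.993, 0.002], [0.993, -0.12, -0.001], [-0.001, 0.002, -1.0]]
contact_force: [-1.1, 0.6, -3.0]
grip_width: 51.6
finger_force: 73.7
```

```bash
python3 st.py -156 155.8; python3 near.py d1 -156 27 | grep -v "rgb.*\[11\|rgb.*\[15"
```

```text
t -155.9 lat 0.78 z 270.9 51.55237861586728 F d,lat,z 0.49934694115370265 -1.1421924789820463 -3.0030443931572326 M [-0.02  0.03 -0.  ]
[-0.1  -0.78  0.11  0.09  0.03  0.01]
[ 611.25 -163.66  270.91] 51.55237861586728 [-1.07  0.63 -3.  ] [-0.02  0.03 -0.  ]
to goal [-0.1  -0.78  0.91  0.09  0.03  0.01]
scene
   -170 32 lat -1.4 [-24.91  33.97] z 21.2 [ 8.6  36.06] rgb [29 28 26]
   -160 91 lat -6.6 [-26.13  34.64] z 22.5 [ 9.73 35.21] rgb [47 46 43]
   -150 223 lat 8.1 [-29.91  34.88] z 17.4 [-5.89 33.09] rgb [66 65 62]
   -140 133 lat 11.8 [-12.03  28.43] z 17.4 [-0.84 26.27] rgb [75 72 67]
   -130 150 lat 10.3 [-11.74  28.26] z 15.6 [-9.41 26.34] rgb [82 78 73]
   -120 257 lat 4.2 [-17.53  26.58] z 4.0 [-19.9   24.98] rgb [67 64 59]
   -90 9 lat 2.1 [-3.1  6.4] z 3.5 [0.18 6.77] rgb [104 102 102]
   10 41 lat 3.5 [-4.18  8.56] z 5.0 [0.58 8.58] rgb [104 102 104]
   20 95 lat 7.2 [-11.79  19.7 ] z 11.2 [-2.6  18.37] rgb [161 161 153]
   30 117 lat 7.6 [-11.21  20.04] z 11.1 [-3.76 18.83] rgb [162 163 155]
   40 119 lat 7.4 [-11.55  19.6 ] z 11.4 [-2.06 18.45] rgb [165 165 157]
   50
[... 392 characters left out ...]
6  19.9 ] z 11.2 [-14.63  27.49] rgb [109 108 101]
   -90 13 lat -2.6 [-7.91  3.53] z 4.2 [0.6  6.44] rgb [143 143 141]
   10 37 lat -1.8 [-9.26 10.72] z 6.1 [-0.26 11.26] rgb [139 141 142]
   20 90 lat -5.0 [-21.13  12.55] z 12.6 [-1.69 19.97] rgb [174 178 172]
   30 83 lat -4.4 [-20.72  13.18] z 13.6 [ 5.52 19.86] rgb [190 194 189]
   40 85 lat -5.3 [-21.23  13.21] z 13.7 [ 5.85 19.96] rgb [189 193 188]
   50 81 lat -4.3 [-20.45  14.17] z 13.6 [ 6.17 19.36] rgb [191 194 190]
   60 87 lat -5.2 [-21.23  13.28] z 12.9 [ 2.86 18.82] rgb [187 191 187]
   70 87 lat -4.5 [-20.28  14.39] z 13.4 [ 4.27 18.41] rgb [180 184 179]
   80 97 lat -5.5 [-22.66  14.87] z 16.2 [ 5.85 22.65] rgb [129 132 133]
```

Request:
jog_arm([
  [[2,-0.8,0],[0,0,0]],
  [[8,-0.8,0],[0,0,0]],
  [[16,-0.8,0],[0,0,0]],
  [[24,-0.8,0],[0,0,0]],
  [[31,-0.8,0],[0,0,0]],
  [[38,-0.8,0],[0,0,0]],
  [[45,-0.8,0],[0,0,0]],
  [[50,-0.8,0],[0,0,0]],
])

```text
time: 28.85
position: [616.3, -113.3, 270.7]
tcp_rot: [[0.12, 0.993, 0.001], [0.993, -0.12, -0.001], [-0.0, 0.001, -1.0]]
contact_force: [-0.1, -0.9, -3.4]
grip_width: 51.3
finger_force: 73.7
```

```bash
python3 st.py -18.6 155.8
```

```text
t -105.3 lat -0.20 z 270.7 51.29359151465983 F d,lat,z -0.9457977809867041 -0.031091677855921686 -3.398925194920087 M [-0.02  0.04  0.  ]
[86.71  0.25 -0.18  0.07  0.03  0.03]
```

Request:
jog_arm([
  [[4,0.2,-0.2],[0,0,0]],
  [[14,0.2,-0.2],[0,0,0]],
  [[28,0.2,-0.2],[0,0,0]],
  [[42,0.2,-0.2],[0,0,0]],
  [[56,0.2,-0.2],[0,0,0]],
  [[69,0.2,-0.2],[0,0,0]],
  [[78,0.2,-0.2],[0,0,0]],
  [[82,0.2,-0.2],[0,0,0]],
])

```text
time: 29.85
position: [626.4, -31.8, 270.8]
tcp_rot: [[0.119, 0.993, 0.001], [0.993, -0.119, -0.001], [-0.001, 0.001, -1.0]]
contact_force: [0.9, -0.3, -3.4]
grip_width: 51.0
finger_force: 73.7
```

Request:
jog_arm([
  [[0.7,0,0],[0,0,0]],
  [[1.5,0,0],[0,0,0]],
  [[2.3,0,0],[0,0,0]],
  [[3.1,0,0],[0,0,0]],
  [[3.9,0,0],[0,0,0]],
  [[4.7,0,0],[0,0,0]],
  [[5.4,0,0],[0,0,0]],
  [[6,0,0],[0,0,0]],
])

```text
time: 30.85
position: [627.0, -27.0, 270.9]
tcp_rot: [[0.12, 0.993, 0.001], [0.993, -0.12, -0.002], [-0.002, 0.001, -1.0]]
contact_force: [0.3, -3.5, -3.2]
grip_width: 51.5
finger_force: 73.7
```

```bash
python3 st.py -18.6 155.8
```

```text
t -18.3 lat -0.04 z 270.9 51.51194110943704 F d,lat,z -3.4852181253413352 0.6974518468124157 -3.168275318125457 M [-0.72  0.08 -0.01]
[-0.3   0.04  0.07  0.07  0.13 -0.  ]
```

Request:
jog_arm([
  [[1,0,0],[0,0,0]],
  [[2,0,0],[0,0,0]],
  [[3,0,0],[0,0,0]],
  [[3.5,0,0],[0,0,0]],
  [[3.5,0,0],[0,0,0]],
  [[2.5,0,0],[0,0,0]],
  [[1.2,0,0],[0,0,0]],
  [[0.5,0,0],[0,0,0]],
])

```text
time: 31.85
position: [627.0, -27.0, 270.9]
tcp_rot: [[0.121, 0.993, 0.001], [0.993, -0.121, -0.003], [-0.002, 0.001, -1.0]]
contact_force: [-0.2, -4.8, -3.6]
grip_width: 51.5
finger_force: 73.8
```

```bash
python3 st.py -18.6 155.8
```

```text
t -18.3 lat -0.04 z 270.9 51.50264959932975 F d,lat,z -4.778643553042768 0.40306353030652103 -3.637752095304523 M [-0.79  0.09  0.08]
[-0.31  0.04  0.08  0.07  0.14 -0.04]
```

Drum seated. Release it, rise, and go over the cap.

Request:
jog_arm([
  [[0,0,0],[0,0,0]],
  [[0,0,0],[0,0,0]],
  [[0,0,0],[0,0,0]],
  [[0,0,0],[0,0,0]],
  [[0,0,-5],[0,0,0]],
  [[0,0,-25],[0,0,0]],
  [[0,0,-55],[0,0,0]],
  [[0,0,-85],[0,0,0]],
], grip=1)

```text
time: 32.85
position: [626.9, -25.9, 356.9]
tcp_rot: [[0.12, 0.993, 0.001], [0.993, -0.12, -0.0], [-0.0, 0.001, -1.0]]
contact_force: [0.7, -0.3, 0.1]
grip_width: 85.6
finger_force: 0.0
```

```bash
python3 - <<'E'
from h import *
z0=np.array([438.5,88.6]); a=a_[:2]
P,R=here()
# cap: centre y~186 on the rest line, grasp 3 mm towards mouth (+y)
g=z0+a*((186+3-88.6)/a[1]); print(g, P,rel(P,R,tcp([*g,57.5+80],RD),RD))
for n in("scene","top"):
    i,d=r.get_image(n); C=cloud(n,d)-C0; t=C@d_; l=C@pa_; z=C[...,2]
    m=(abs(l)<25)&(z>19)&(z<30)&(t>-80)&(t<30); print(n,"drum t",np.percentile(t[m],[1,99]) if m.sum() else 0,m.sum())
    C=C+C0; m=(abs(C[...,0]-430)<40)&(C[...,1]>140)&(C[...,1]<235)&(C[...,2]>49)&(C[...,2]<90); Q=C[m]; print(" cap",m.sum(),np.percentile(Q[:,1],[.5,99.5]) if len(Q) else 0)
E
```

```text
[429.36 189.  ] [626.91 -25.88 356.88] [ 189.7  -221.93   64.09    0.06    0.02  -12.08]
scene drum t [-38.54  21.29] 459
 cap 562 [157.61 217.9 ]
top drum t 0 0
 cap 506 [155.53 215.24]
```

Request:
jog_arm([
  [[15,-18,0],[0,0,-1.5]],
  [[47,-55,3],[0,0,-3.5]],
  [[85,-99,12],[0,0,-5.5]],
  [[123,-144,28],[0,0,-8]],
  [[157,-184,46],[0,0,-10]],
  [[182,-213,60],[0,0,-11.5]],
  [[190,-222,64],[0,0,-12.1]],
  [[190,-222,64],[0,0,-12.1]],
])

```text
time: 33.95
position: [429.3, 189.4, 291.2]
tcp_rot: [[-0.092, 0.996, 0.001], [0.996, 0.092, -0.001], [-0.001, 0.001, -1.0]]
contact_force: [-0.0, 0.2, -0.5]
grip_width: 85.4
finger_force: 0.0
```

```bash
python3 - <<'E'
from h import *
P,R=here(); print(P,rel(P,R,tcp([429.4,189.3,57.5],RD),RD))
E
```

```text
[429.31 189.43 291.24] [-0.04  0.01 78.74  0.05  0.07  0.08]
```

Request:
jog_arm([
  [[0,0,12],[0,0,0]],
  [[0,0,30],[0,0,0]],
  [[0,0,50],[0,0,0]],
  [[0,0,66],[0,0,0]],
  [[0,0,75],[0,0,0]],
  [[0,0,78.5],[0,0,0]],
  [[0,0,78.5],[0,0,0]],
  [[0,0,78.5],[0,0,0]],
])

```text
time: 34.95
position: [429.9, 189.3, 213.5]
tcp_rot: [[-0.091, 0.996, 0.002], [0.996, 0.091, -0.0], [-0.0, 0.002, -1.0]]
contact_force: [0.4, 0.1, -0.5]
grip_width: 85.7
finger_force: 0.0
```

Request:
jog_arm([
  [[0,0,0],[0,0,0]],
  [[0,0,0],[0,0,0]],
  [[0,0,0],[0,0,0]],
  [[0,0,0],[0,0,0]],
  [[0,0,0],[0,0,0]],
  [[0,0,0],[0,0,0]],
  [[0,0,0],[0,0,0]],
  [[0,0,0],[0,0,0]],
], grip=-1, newtons=60)

```text
time: 35.95
position: [429.7, 189.3, 213.5]
tcp_rot: [[-0.091, 0.996, 0.002], [0.996, 0.091, -0.0], [-0.001, 0.002, -1.0]]
contact_force: [-0.6, 0.3, 5.6]
grip_width: 42.1
finger_force: 60.2
```

```bash
python3 - <<'E'
from h import *
P,R=here(); s=r.get_state(); print(P,s["grip_width"],s["contact_force"],s["moment"])
L=P+[0,0,110]; T=arb(-155)+[0,0,P[2]-57.5+48]; M=L*.5+T*.5; print(rel(L,R,T,RA),T)
E
```

```text
[429.74 189.29 213.48] 42.09442820838067 [-0.57  0.33  5.63] [-0.19  0.07 -0.03]
[-366.96  148.06    5.      0.12    0.02   12.12] [ 610.58 -162.68  318.98]
```

Request:
jog_arm([
  [[0,0,-3],[0,0,0]],
  [[0,0,-12],[0,0,0]],
  [[0,0,-32],[0,0,0]],
  [[0,0,-58],[0,0,0]],
  [[0,0,-84],[0,0,0]],
  [[0,0,-105],[0,0,0]],
  [[0,0,-117],[0,0,0]],
  [[0,0,-120],[0,0,0]],
])

```text
time: 36.95
position: [429.5, 189.3, 333.5]
tcp_rot: [[-0.091, 0.996, 0.002], [0.996, 0.091, -0.0], [-0.0, 0.002, -1.0]]
contact_force: [1.0, 0.7, -1.7]
grip_width: 42.1
finger_force: 61.0
```

Request:
jog_arm([
  [[-18,7,0],[0,0,0.6]],
  [[-62,25,1],[0,0,2]],
  [[-117,47,2],[0,0,3.9]],
  [[-172,70,2],[0,0,5.7]],
  [[-227,92,3],[0,0,7.5]],
  [[-282,114,4],[0,0,9.3]],
  [[-330,133,5],[0,0,10.9]],
  [[-367,148,5],[0,0,12.1]],
])

```text
time: 37.95
position: [610.5, -164.9, 326.7]
tcp_rot: [[0.122, 0.993, -0.001], [0.993, -0.122, -0.0], [-0.0, -0.001, -1.0]]
contact_force: [0.3, 0.7, -1.7]
grip_width: 42.1
finger_force: 61.0
```

Request:
jog_arm([
  [[0,0,3],[0,0,0]],
  [[0,0,12],[0,0,0]],
  [[0,0,25],[0,0,0]],
  [[0,0,40],[0,0,0]],
  [[0,0,51],[0,0,0]],
  [[0,0,56],[0,0,0]],
  [[0,0,58],[0,0,0]],
  [[0,0,58],[0,0,0]],
])

```text
time: 38.95
position: [610.4, -162.8, 270.6]
tcp_rot: [[0.12, 0.993, 0.002], [0.993, -0.12, -0.001], [-0.0, 0.002, -1.0]]
contact_force: [0.6, -0.0, -2.3]
grip_width: 41.7
finger_force: 61.2
```

```bash
python3 st.py -155 156; python3 near.py c1 -155 24 | grep -v "to goal"
```

```text
t -155.1 lat -0.19 z 270.6 41.68487973799056 F d,lat,z 0.06932191898361605 0.62587710279922 -2.2860572279536555 M [-0.07 -0.01  0.01]
[ 0.15  0.19 -0.36  0.1   0.03  0.02]
[ 610.38 -162.8   270.64] 41.68487973799056 [ 0.63 -0.01 -2.29] [-0.07 -0.01  0.01]
scene
   -170 24 lat -5.3 [-21.9   28.56] z 18.3 [ 7.72 33.06] rgb [37 37 36]
   -160 76 lat -7.9 [-22.64  28.46] z 19.4 [ 8.44 32.48] rgb [75 75 72]
   -150 223 lat 6.4 [-28.27  31.81] z 14.3 [-7.07 31.7 ] rgb [98 98 95]
   -140 124 lat 6.9 [-11.63  22.48] z 10.4 [-10.25  21.09] rgb [152 153 145]
   -130 159 lat 2.3 [-15.84  20.39] z 2.4 [-15.37  19.94] rgb [126 126 120]
   -90 10 lat 2.4 [-3.67  7.07] z 4.4 [-0.01  7.51] rgb [103 100 100]
   -80 40 lat 3.2 [-3.01  8.09] z 5.1 [-0.91  8.63] rgb [120 119 122]
   -70 21 lat 3.0 [-3.88  7.89] z 4.9 [-1.63  8.2 ] rgb [93 92 92]
   -60 118 lat 10.5 [-14.14  27.09] z 16.2 [-0.73 25.08] rgb [83 79 73]
   -50 145 lat 10.1 [-14.64  26.46] z 16.5 [-4.17 25.97] rgb [84 81 75]
   -40 151 lat 9.7 [-15.72  27.03] z 16.8 [-0.51 25.24] rgb [85 81 76]
   -30 148 lat 10.0 [-15.12  26.63] z 16.5 [-1.
[... 1513 characters left out ...]
9.5 ] z 19.0 [ 7.33 26.06] rgb [114 113 105]
   0 114 lat -5.8 [-27.29  18.86] z 19.0 [ 6.22 26.41] rgb [114 112 105]
   10 110 lat -5.4 [-27.26  19.59] z 19.2 [ 6.99 26.67] rgb [117 115 108]
   20 83 lat -4.6 [-20.95  13.67] z 13.5 [ 5.07 18.91] rgb [178 182 176]
   30 82 lat -4.7 [-21.1   14.04] z 14.2 [ 4.09 19.97] rgb [191 195 190]
   40 85 lat -5.3 [-20.57  12.87] z 13.3 [ 3.35 19.11] rgb [189 193 188]
   50 85 lat -4.8 [-20.74  13.82] z 13.9 [ 5.05 19.29] rgb [190 194 189]
   60 84 lat -4.4 [-20.89  13.22] z 13.4 [ 3.28 18.86] rgb [190 194 190]
   70 86 lat -4.7 [-20.7  14.2] z 13.3 [ 3.04 19.7 ] rgb [180 185 180]
   80 95 lat -5.4 [-22.58  14.72] z 16.2 [ 3.42 23.34] rgb [131 133 135]
```

View pics/nc1.png

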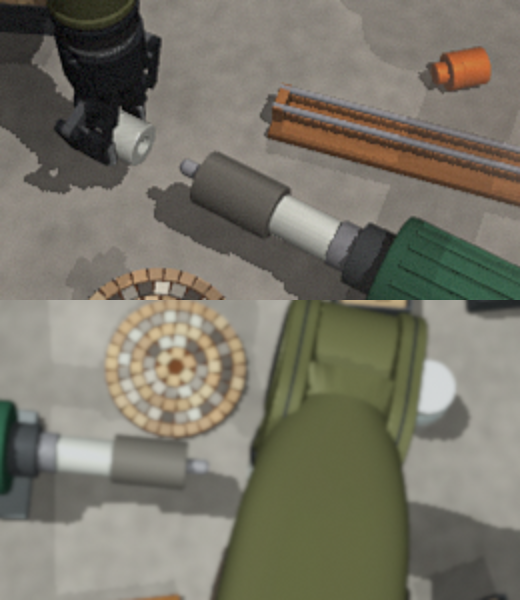

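Scene crop: the spacer (305,225) and drum (240,195) are butted together on the arbor. The cap's mouth (143,147) faces the tip (188,168). Pushing the cap on.

Request:
jog_arm([
  [[2,0.2,-0.4],[0,0,0]],
  [[8,0.2,-0.4],[0,0,0]],
  [[17,0.2,-0.4],[0,0,0]],
  [[26,0.2,-0.4],[0,0,0]],
  [[34,0.2,-0.4],[0,0,0]],
  [[42,0.2,-0.4],[0,0,0]],
  [[49,0.2,-0.4],[0,0,0]],
  [[55,0.2,-0.4],[0,0,0]],
])

```text
time: 40.05
position: [617.1, -107.7, 270.7]
tcp_rot: [[0.12, 0.993, 0.001], [0.993, -0.12, -0.001], [-0.0, 0.001, -1.0]]
contact_force: [0.5, 0.0, -2.1]
grip_width: 41.9
finger_force: 61.2
```

```bash
python3 st.py -85.6 156
```

```text
t -99.6 lat -0.16 z 270.7 41.90786887043068 F d,lat,z 0.06458556765074581 0.49638357626633733 -2.1154662660299866 M [ 0.01 -0.01 -0.01]
[14.04  0.17 -0.26  0.06  0.03  0.03]
```

Request:
jog_arm([
  [[2,0.1,-0.2],[0,0,0]],
  [[4,0.1,-0.2],[0,0,0]],
  [[6,0.1,-0.2],[0,0,0]],
  [[8,0.1,-0.2],[0,0,0]],
  [[10,0.1,-0.2],[0,0,0]],
  [[11.5,0.1,-0.2],[0,0,0]],
  [[13,0.1,-0.2],[0,0,0]],
  [[14,0.1,-0.2],[0,0,0]],
])

```text
time: 41.05
position: [618.8, -94.6, 271.0]
tcp_rot: [[0.12, 0.993, 0.001], [0.993, -0.12, -0.002], [-0.002, 0.001, -1.0]]
contact_force: [0.1, -2.8, -1.8]
grip_width: 41.9
finger_force: 61.2
```

Request:
jog_arm([
  [[0.4,0,0],[0,0,0]],
  [[0.8,0,0],[0,0,0]],
  [[1.2,0,0],[0,0,0]],
  [[1.6,0,0],[0,0,0]],
  [[2,0,0],[0,0,0]],
  [[2.4,0,0],[0,0,0]],
  [[2.7,0,0],[0,0,0]],
  [[3,0,0],[0,0,0]],
])

```text
time: 42.05
position: [618.9, -93.7, 271.1]
tcp_rot: [[0.122, 0.993, 0.0], [0.993, -0.122, -0.007], [-0.007, 0.001, -1.0]]
contact_force: [-0.7, -10.1, -1.0]
grip_width: 41.7
finger_force: 61.2
```

```bash
python3 st.py -85.6 156
```

```text
t -85.5 lat -0.04 z 271.1 41.714339640066875 F d,lat,z -10.14668805278005 0.5364171780405179 -1.0050687553458566 M [-2.2   0.28  0.16]
[-0.12  0.04  0.13  0.08  0.41 -0.08]
```

Request:
jog_arm([
  [[1,0,0],[0,0,0]],
  [[2,0,0],[0,0,0]],
  [[3,0,0],[0,0,0]],
  [[3,0,0],[0,0,0]],
  [[2,0,0],[0,0,0]],
  [[0,0,0],[0,0,0]],
  [[-2,0,0],[0,0,0]],
  [[-2.5,0,0],[0,0,0]],
])

```text
time: 43.05
position: [618.8, -94.6, 271.1]
tcp_rot: [[0.121, 0.993, 0.001], [0.993, -0.121, -0.002], [-0.002, 0.001, -1.0]]
contact_force: [-1.3, -5.3, -2.1]
grip_width: 42.0
finger_force: 61.2
```

Request:
jog_arm([
  [[0,0,0],[0,0,0]],
  [[0,0,0],[0,0,0]],
  [[0,0,0],[0,0,0]],
  [[0,0,0],[0,0,0]],
  [[0,0,-5],[0,0,0]],
  [[0,0,-25],[0,0,0]],
  [[0,0,-55],[0,0,0]],
  [[0,0,-85],[0,0,0]],
], grip=1)

```text
time: 44.05
position: [618.7, -93.7, 357.0]
tcp_rot: [[0.12, 0.993, 0.001], [0.993, -0.12, -0.0], [-0.0, 0.001, -1.0]]
contact_force: [0.6, -0.0, -0.6]
grip_width: 85.5
finger_force: 0.0
```

Request:
jog_arm([
  [[-5,-10,0],[0,0,0]],
  [[-20,-40,0],[0,0,0]],
  [[-40,-80,0],[0,0,0]],
  [[-60,-120,0],[0,0,0]],
  [[-80,-160,0],[0,0,0]],
  [[-95,-190,0],[0,0,0]],
  [[-100,-200,0],[0,0,0]],
  [[-100,-200,0],[0,0,0]],
])

```text
time: 45.05
position: [407.7, -169.1, 355.5]
tcp_rot: [[0.121, 0.993, 0.001], [0.993, -0.121, -0.0], [-0.0, 0.001, -1.0]]
contact_force: [0.2, 0.1, 0.4]
grip_width: 85.1
finger_force: 0.0
```

```bash
python3 near.py f1 -85 27 | cut -c1-75; python3 - <<'E'
from h import *
for n in("scene","top"):
    z=np.load(f"pics/{n}f1.npz"); I=z["i"].astype(float).sum(2); C=cloud(n,z["d"])-C0; t=C@d_; l=C@pa_; h=C[...,2]
    m=(abs(l)<16)&(h>8)&(h<32)&(t>-140)&(t<90)
    print(n,[(a,int(h[m&(t>=a)&(t<a+4)].max()) if (m&(t>=a)&(t<a+4)).any() else 0,int(I[m&(t>=a)&(t<a+4)].mean()) if (m&(t>=a)&(t<a+4)).any() else 0) for a in range(-130,84,4)])
j=np.load("pics/scenef1.npz")["i"];k=np.load("pics/topf1.npz")["i"]
save("fin",np.hstack([cv2.resize(j[200:320,240:380],None,fx=2.8,fy=2.8),cv2.resize(k[140:260,220:360],None,fx=2.8,fy=2.8)]))
E
```

```text
[ 407.68 -169.15  355.48] 85.09843685583871 [0.24 0.09 0.45] [-0.04 -0.02 -
to goal [100.93 200.49  85.69   0.06   0.01  -0.04]
scene
   -120 52 lat 5.0 [-7.41 13.37] z 6.3 [-1.3  11.23] rgb [136 136 129]
   -110 59 lat 8.2 [-8.77 21.89] z 11.5 [-2.72 20.56] rgb [137 137 131]
   -100 109 lat 8.7 [-11.37  22.21] z 12.6 [-4.76 20.24] rgb [140 140 133]
   -90 113 lat 9.0 [-11.46  21.95] z 13.3 [-1.52 21.06] rgb [152 153 145]
   -80 118 lat 9.0 [-11.6   22.57] z 13.2 [-3.54 20.72] rgb [157 157 150]
   -70 113 lat 8.5 [-11.38  21.93] z 13.5 [-0.16 20.16] rgb [156 156 148]
   -60 117 lat 10.5 [-13.93  26.82] z 16.1 [-3.44 25.09] rgb [79 76 71]
   -50 144 lat 9.7 [-16.48  26.14] z 16.4 [-3.83 25.25] rgb [80 77 71]
   -40 150 lat 9.8 [-14.63  26.57] z 16.5 [-1.12 24.8 ] rgb [81 78 72]
   -30 150 lat 9.9 [-14.87  26.96] z 16.6 [-1.35 25.42] rgb [81 77 72]
   -20 147 lat 10.1 [-13.77  26.8 ] z 16.9 [-1.65 25.37] rgb [82 79 73]
   -10 152 lat 10.2 [-14.77  26.74] z 16.7 [-1.75 25.03] rgb [82 78 73]
   0 154 lat 10.2 [-15.69  26.86] z 16.0 [-3.88 25.29] rgb [77 74 69]
   10 155 lat 9.8 [-15.01  
[... 3094 characters left out ...]
518), (-94, 22, 514), (-90, 22, 549), (-86, 24, 578), (-82, 22, 581), (-78, 22, 581), (-74, 24, 574), (-70, 20, 577), (-66, 25, 570), (-62, 25, 439), (-58, 27, 334), (-54, 27, 336), (-50, 26, 334), (-46, 27, 336), (-42, 27, 337), (-38, 29, 337), (-34, 27, 340), (-30, 27, 341), (-26, 28, 340), (-22, 26, 338), (-18, 28, 339), (-14, 28, 340), (-10, 27, 338), (-6, 30, 341), (-2, 28, 334), (2, 28, 326), (6, 28, 309), (10, 27, 305), (14, 26, 307), (18, 26, 370), (22, 20, 499), (26, 21, 533), (30, 22, 533), (34, 22, 537), (38, 21, 529), (42, 20, 535), (46, 20, 528), (50, 19, 535), (54, 22, 538), (58, 21, 539), (62, 20, 534), (66, 20, 535), (70, 20, 539), (74, 20, 530), (78, 24, 428), (82, 24, 399)]
```

View pics/fin.png

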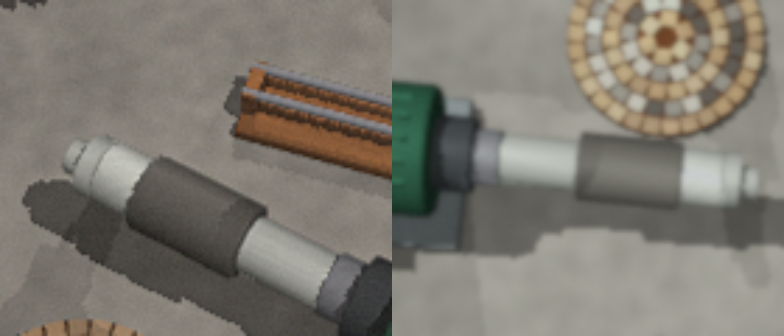

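The final views show spacer, drum and cap butted in order on the arbor, with the arm clear of them. Handing in.

```bash
python3 -c "
from station import r
print(r.hand_in())"
```

```text
the job is handed in; nothing more can be done
None
```

The job is handed in at about 45 s of the 72 s allowed. The drum was first laid on the rest, then the spacer, drum and cap were threaded on in that order. Each was pushed until it met resistance where expected, then let go; I did not measure the bystanders, but the arm kept clear of them.

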